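# Load a turned leg into the boring jig

## Robot

A 6-joint arm with a two-finger parallel gripper is mounted at the origin on the work surface. World frame = base frame: x ahead of the robot, y to its left, z up, the work surface at z = 0. Lengths are in m, angles in degrees, forces in N, time in s.
With the tool pointing down it reaches from about 0.35 to 0.775 m from the base axis. Payload 7.3 kg.
Tool frame: the origin (TCP) lies midway between the tips of the shut fingers; the grasp point (between the pads) lies 19 mm behind it (tcp_to_grasp is the distance from the TCP to the grasp point, in m); z points along the fingers, y is the line along which they close (so a half turn about z gives the same grasp; the last joint's range is limited). The gripper opens to 92 mm and grips with 3 to 60 N. Pads are 19 mm wide; open, the fingers measure 130 mm over their backs; the gripper's body (75 mm by 190 mm) begins 47 mm behind the grasp point.
Start: joints at [62.796, 19.595, 87.324, -0, 73.075, -8.365], TCP at [0.17, 0.497, 0.227] pointing down, gripper open.
Joint ranges: [-145.02, 145.02], [-44.19, 115.74], [2.07, 154.8], [-57.11, 237.11], [16.16, 152.29], [-177.93, 177.93]. Speed limits (degrees/s): [147.25, 147.25, 180, 180, 180, 180].

## Interface

Orientations are given as a 3x3 rotation matrix whose columns are the frame's x, y, z axes.
In Python, from station import * gives the robot as it stands.
- The arm moves only by the tool drive_tool, never from a script. Its argument "steps" is a list of rows, each a list of 7 numbers: the finger opening in m, from 0 to 0.0918, then the shift along the tool's x, y, z in m, then the turn, a rotation vector about the tool's x, y, z in degrees. A call has 1 to 12 rows; each row is the pose to reach, as a shift and turn from the pose commanded when the call began, along the tool's axes at that moment; what a row does not reach only later rows make up. A row lasts 1/10 s, in which the tool goes at most 50 mm and 8.59 degrees, less where a joint would pass 70% of its speed; a pose out of reach is approached as far as the arm can. A call with a gripper value outside its range is refused whole. The fingers move at their own pace and stop on an object; the grip force is fixed at half the most. Time passes only in rows, so rows that repeat a pose let the fingers close. It gives the time, the measured TCP pose, the force, the opening and the grip force at its end, in the units of the state.
- observe(): the state, without advancing time (a new reading comes with each control period).
- snapshot(name): name is "scene" or "top" or "wrist"; returns a dict with "frame" (420x560x3 uint8, blue, green, red), "range_z" (420x560 float32, m along the optical axis (not along the pixel's ray), 0 where there is no reading), "K" (3x3 intrinsics, pixels), "k1" (the pictures are not rectified: a ray, as slopes to the right and down, at radius r is drawn at 1 + k1 r^2 times it, then the intrinsics apply), "origin" and "orientation" of the camera in the world. Camera axes: x right, y down, z forward; pixel columns grow to the right and rows downward; lengths in m; the calibration is good to about 2 mm. A picture is of the moment at which its call begins.
- sign_off(): hands the job in; it is judged then, once.
Trained networks look in a picture, given as the dict that the camera call returned (one of the last four; its "shot" number tells which), for a name from the list of things; names that differ only in an ending like _2 or _b are one class to them, and where a whole thing is asked for, a point or a joint stands for the part that bears it (a point fixed in the world has none). Each returns a list of dicts, best first, with "confidence" (0 to 1); they miss things now and then, are a little off and sometimes report something else, mostly with a low value. They report only what shows in the picture. A call takes as long as a camera call. They do not tell look-alikes from the thing itself.
- recognise(picture, name): "rect" ([left, top, width, height] in pixels, round what is visible of it).
- spot_point(picture, name): "xy" ([column, row] in pixels: a listed point, or the origin of a listed thing).
The state is a dict: "clock": time; "qpos": joint angles; "qd": joint speeds; "joint_efforts": joint torques, N m; "ee_pos": TCP position; "ee_rot": TCP orientation; "wrist_force": force on the tool from outside, world axes, zero at the start; "moment": the same for the moment, N m; "width": opening from 0.0 (shut) to 1.0 (fully open); "grasp_force": force on a finger pad.
Only numpy, scipy, OpenCV 4.12 (cv2) and the standard library are available. Lean on these libraries where they do the work, as an engineer would, in place of code of your own. Each camera call takes 0.05 s, during which the arm holds its last target. There are 200 camera calls.

## Task

Draw the turned leg with the square end out of the rack, lay it down on the cork mat and let go, then take it again so that its square end is free and lay it in the boring jig, square end in the steel nest and collar on the rest. Slide the jig's clamp up so that the leg is pushed fully home against the stop plate and held between stop and clamp pad, then let go. Leave the other leg and everything else on the bench where it is.

Things in the scene. Friction and masses are not known exactly. Their poses are not given: they have to be found in the camera images.
- leg: turned wooden leg lying level, 160 mm long, 0.1 to 0.16 kg. Origin on its axis at mid length; x runs along the axis from square to round end, z up. Along x (mm): square plinth 42 x 42 from -80 to -35, barrel 30 diameter to 30, collar 42 diameter to 42, then tapering from 35 to 22 diameter at 80. Axis 21 mm above what it lies on (plinth and collar bear). Centre of mass at x = -18
- leg_foot (a point): centre of the plinth's end face (leg x = -80 mm)
- other_leg: the other turned leg in the rack, with a round end 41 mm in diameter instead of a square one, 130 mm long; origin on its axis; stays where it is (may not shift more than 30 mm)
- rack: low plywood rack fixed to the bench, two cells side by side under one slatted roof. Origin under its centre, x points into the rack (away from its open front), z up. Cells centred at y = -50 and +50 mm, 60 mm wide between 6 mm walls; which leg is in which varies. Floor 12 mm high; three roof slats from 60 to 64 mm high, from x = -60 to 60 mm. Tongues 34 mm wide carry the projecting ends, out to x = -97 mm
- rack_front (a point): point on the rack's front edge, midway between the cells (rack x = -60 mm), at slat height. The leg's plinth sticks out in front of the slats (rack x about -110 to -65 mm, axis 33 mm above the bench), the rest of it is under them. It is drawn out level along rack -x and is clear of the slats after 115 mm
- mat: cork mat fixed to the bench, 180 (x) x 120 (y) x 3 mm; origin under its centre, top at 3 mm
- jig: boring jig fixed to the bench. Origin at bench level under the middle of a leg that is home; x runs along the boring axis from the stop plate to the clamp; z up. Axis 51 mm above the bench. Stop plate from x = -92 to -80 mm, 90 mm wide, 78 high; green motor housing behind it, x = -232 to -112 mm, 100 wide, 105 high. A home leg has its origin on (0, 0, 51 mm) and its x along jig x
- nest (a point): middle of the floor of the steel nest for the plinth (jig x = -60 mm, 30 mm above the bench). Open-topped channel along jig x, from the stop plate to x = -40 mm where it is open; 45.5 mm wide, straight walls 12 mm thick up to 62 mm, then flaring out to about 79 mm above the bench. The leg may be laid in up to 8 mm short of the stop; the clamp then pushes it home
- rest (a point): middle of the top of the collar rest (jig x = 43 mm, 30 mm above the bench), 30 mm long in x, between lips 41 mm apart and 12 mm taller. Between nest and rest the base is only 12 mm high, so fingers fit around the leg's barrel there
- stop (a point): point on the stop plate's face, on the boring axis (jig x = -80 mm), where the centre of the plinth's end face goes
- clamp_pad (a point): centre of the clamp pad's face, a rubber disc 32 mm in diameter that bears on the leg's round end; on the boring axis, at jig x = 122 mm minus the joint value
- clamp_handle (a point): grip of the clamp: upright black block, 16 (jig x) x 18 (jig y) mm, free from 71 to 108 mm above the bench; this point is on its centre line 94 mm above the bench. It stands on a steel carriage 30 x 40 mm, its centre 23 mm behind the pad's face
- clamp (a joint): slide of the clamp, 0 (fully back) to 0.05 m, growing towards the stop (jig -x); starts at 0 to 0.012, slides with about 4 N of friction and stays where it is left. 0.042 is where the pad meets a leg that is home
- king: tall turned chess king, standing, 122 mm tall, foot 52 mm across; bystander, origin under its centre, to be left alone (may not shift more than 30 mm)
- pawn: turned chess pawn, standing, 80 mm tall, foot 44 mm across; bystander, origin under its centre, to be left alone (may not shift more than 30 mm)
- sanding_block: cork sanding block 100 x 60 x 35 mm; bystander, origin under its centre, to be left alone (may not shift more than 30 mm)
- brush: bench brush lying flat; bystander, to be left alone (may not shift more than 30 mm)
- oil: amber oil bottle, 60 mm across, 150 mm tall; bystander, origin under its centre, to be left alone (may not shift more than 30 mm)
- wax: low round tin, 70 mm across, 50 mm tall; bystander, origin under its centre, to be left alone (may not shift more than 30 mm)
- mug: white mug, 80 mm across, 90 mm tall; bystander, origin under its centre, to be left alone (may not shift more than 30 mm)
There are look-alikes about, which are no part of the job. What is shaped like the mat but green is not meant.

How it is judged:
By the outcome, as a careful person would: the job done as asked, in the order asked, and still so for the second after the job is handed in, with the robot touching nothing.
It also fails if it takes over 70 s, if anything falls off the work surface, if the arm or the gripper's body presses on something with over 40 N, if the wrist force passes 120 N, or if a joint passes its speed limit or range.

## Working session

There is one attempt and no reset: what is moved stays moved. The work goes in short steps, Python scripts to look and compute and a tool call to move; the robot and the scene stay as the last step left them, time stands still between calls to the robot, and variables do not carry over. Pictures are saved under pics/ and viewed, at most 10 in all, crops included, and the job is handed in when it is done.

Besides the shell and the picture viewer there is one more tool, called after ">>>" in YAML: its name, and indented under it one key for each argument. drive_tool: Moves the arm, as the interface text tells. Its arguments: {"type":"object","properties":{"steps":{"type":"array"}},"required":["steps"]}

```bash
ls; mkdir -p pics; cat > h.py <<'E'
from station import *
import numpy as np, cv2
np.set_printoptions(precision=4,suppress=True)
def und(p,uv):
    uv=np.atleast_2d(uv).astype(float);K=np.array(p["K"]);d=np.array([p["k1"],0,0,0,0.])
    return cv2.undistortPointsIter(uv[:,None],K,d,None,None,(3,100,1e-10))[:,0] if hasattr(cv2,'undistortPointsIter') else cv2.undistortPoints(uv[:,None],K,d)[:,0]
def at(p,uv,z):
    """pixel -> world on plane z"""
    s=und(p,uv);R=np.array(p["orientation"]);o=np.array(p["origin"])
    r=np.c_[s,np.ones(len(s))]@R.T
    return o+r*((z-o[2])/r[:,2])[:,None]
def cloud(p):
    h,w=p["range_z"].shape;v,u=np.mgrid[:h,:w]
    s=und(p,np.c_[u.ravel(),v.ravel()]);z=p["range_z"].ravel()
    P=np.c_[s*z[:,None],z]@np.array(p["orientation"]).T+np.array(p["origin"])
    P[z==0]=np.nan
    return P.reshape(h,w,3)
def proj(p,X):
    R=np.array(p["orientation"]);c=(np.atleast_2d(X)-np.array(p["origin"]))@R
    return cv2.projectPoints(c[:,None],np.zeros(3),np.zeros(3),np.array(p["K"]),np.array([p["k1"],0,0,0,0.]))[0][:,0]
def tool(v):
    """world vector -> tool axes"""
    return np.array(observe()["ee_rot"]).T@np.array(v)
E
cat > a.py <<'E'
from h import *
for n in ["scene","top"]:
    p=snapshot(n);cv2.imwrite(f"pics/{n}0.png",p["frame"]);np.save(f"{n}0.npy",p,allow_pickle=True)
    print(n,p["origin"],np.array(p["orientation"]).tolist(),p["K"],p["k1"])
    C=cloud(p)
    for k in ["leg","leg_foot","other_leg","rack","rack_front","mat","jig","nest","rest","stop","clamp_pad","clamp_handle","king","oil","mug"]:
        r=spot_point(p,k)[:2]
        print(k,[(np.round(q["xy"]).tolist(),round(q["confidence"],2),C[int(q["xy"][1]),int(q["xy"][0])].round(3).tolist()) for q in r if 0<=q["xy"][1]<420 and 0<=q["xy"][0]<560])
print(observe())
E
python3 a.py
```

```text
pics
scene [0.9253 0.4858 1.172 ] [[-0.784990105760004, 0.5300681688327492, -0.3206528812426201], [0.6194193926039798, 0.6803311707326191, -0.39175134230236003], [0.010495233442595588, -0.506139540561573, -0.8623877408423113]] [[460.8431   0.     276.9674]
 [  0.     460.8431 209.6353]
 [  0.       0.       1.    ]] 0.051137196574488016
leg [([328.0, 321.0], 0.84, [0.606, 0.301, 0.041]), ([305.0, 323.0], 0.31, [0.645, 0.265, 0.012])]
leg_foot [([348.0, 298.0], 0.71, [0.528, 0.291, 0.052])]
other_leg [([299.0, 298.0], 0.73, [0.622, 0.211, 0.045]), ([349.0, 301.0], 0.59, [0.532, 0.295, 0.055])]
rack [([308.0, 325.0], 0.77, [0.645, 0.273, 0.013])]
rack_front [([418.0, 318.0], 0.65, [0.418, 0.434, 0.032]), ([318.0, 296.0], 0.56, [0.589, 0.241, 0.063])]
mat [([285.0, 230.0], 0.76, [0.516, 0.02, 0.001]), ([417.0, 240.0], 0.71, [0.236, 0.274, 0.001])]
jig [([248.0, 179.0], 0.92, [0.496, -0.186, 0.009]), ([228.0, 94.0], 0.23, [0.354, -0.483, 0.034])]
nest [([393.0, 369.0], 0.67, [0.564, 0.48, 0.05]), ([269.0, 167.0], 0.64, [0.44, -0.153, 0.061])]
rest [([232.0, 179.0], 0.66, [0.54, -0.205, 0
[... 1577 characters left out ...]
il [([408.0, 223.0], 0.81, [0.518, -0.425, 0.058])]
mug [([430.0, 278.0], 0.98, [0.33, -0.517, 0.009]), ([287.0, 170.0], 0.71, [0.696, -0.01, 0.023])]
{'clock': 1.6, 'qpos': array([62.796 , 19.5957, 87.3243, -0.0004, 73.0742, -8.3647]), 'qd': array([ 0.0622, -0.0525,  0.1452,  0.0277, -0.091 ,  0.0051]), 'joint_efforts': array([  0.0008, -43.1134, -24.4477,   0.0719,   0.0483,  -0.    ]), 'ee_pos': array([0.1695, 0.4969, 0.2267]), 'ee_rot': array([[-0.9464,  0.3229,  0.0001],
       [ 0.3229,  0.9464,  0.0001],
       [-0.    ,  0.0001, -1.    ]]), 'wrist_force': array([-0.2266,  0.9098, -0.425 ]), 'moment': array([ 0.0388, -0.013 , -0.0105]), 'grasp_force': 0.0, 'width': 1.0008221138755606}
```

View pics/scene0.png

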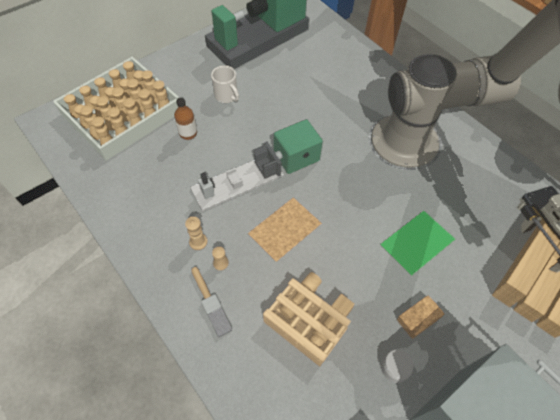

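View pics/top0.png

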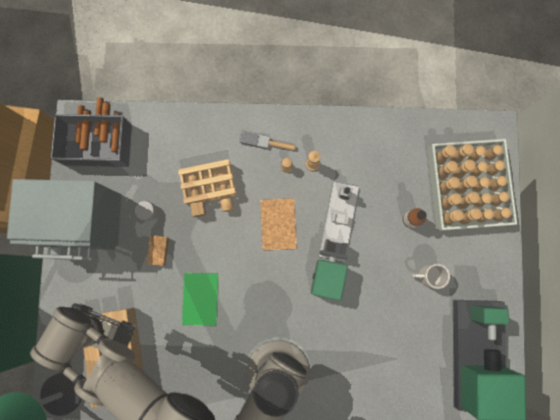

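The scene view shows the rack at (307,325), with two legs sticking out: the square plinth at (347,303) and the round end at (313,282). In the top view they are at (198,209) and (227,205). Other things that could be taken for the wanted items:
- Look-alike legs: the round-ended leg, and the turned pieces in the crate at (118,100) in scene and in the dark box at (95,130) in top.
- Look-alike mat: the cork mat is at (285,230) in scene, and the green one at (418,242) is not meant.
- Look-alike jig: the right one is at (240,175) in scene. The big green machine at (255,30) is not meant.

My choice is the square end at (347,303) in scene. Next I'll check it in a crop and make rough fits.

```bash
cat > b.py <<'E'
from h import *
S=np.load("scene0.npy",allow_pickle=True).item();T=np.load("top0.npy",allow_pickle=True).item()
a=cv2.resize(S["frame"][260:370,255:385],None,fx=4,fy=4,interpolation=3)
b=cv2.resize(S["frame"][110:220,185:330],None,fx=3,fy=4,interpolation=3)[:440]
cv2.imwrite("pics/crop0.png",np.hstack([a[:, :],b])[:, :800] if False else cv2.resize(np.hstack([a,b]),(800,370)))
for n,p in (("scene",S),("top",T)):
    C=cloud(p);X,Y,Z=C[...,0],C[...,1],C[...,2]
    def rect(m,name):
        q=C[m][:,:2].astype(np.float32)
        (c,s,an)=cv2.minAreaRect(q);print(n,name,len(q),np.round(c,4),np.round(s,4),round(an,1),"med",np.median(C[m],0))
    box=lambda x0,x1,y0,y1:(X>x0)&(X<x1)&(Y>y0)&(Y<y1)
    rect(box(.55,.76,.15,.42)&(Z>.057)&(Z<.075),"slats")
    rect(box(.48,.57,.25,.36)&(Z>.045)&(Z<.065),"plinth top")
    hsv=cv2.cvtColor(p["frame"],cv2.COLOR_BGR2HSV)
    m=box(.38,.65,-.1,.14)&(hsv[...,1]>90)&(hsv[...,0]<25)&(Z<.02)
    m=cv2.morphologyEx(m.astype(np.uint8),cv2.MORPH_OPEN,np.ones((3,3)))>0
    rect(m,"mat")
    rect(box(.2,.42,-.3,-.05)&(Z>.095)&(Z<.12),"housing")
    rect(box(.56,.68,-.28,-.15)&(Z>.09)&(Z<.12),"handle")
    rect(box(.36,.7,-.3,-.1)&(Z>.005)&(Z<.02),"base")
E
python3 b.py
```

```text
scene slats 1946 [0.6346 0.263 ] [0.1463 0.1829] 14.6 med [0.6469 0.2691 0.0626]
scene plinth top 285 [0.5496 0.3056] [0.0496 0.0624] 9.1 med [0.5497 0.2971 0.0533]
scene mat 2144 [0.51   0.0154] [0.177  0.1175] 4.5 med [0.5143 0.0169 0.002 ]
scene housing 1088 [ 0.3218 -0.1609] [0.1051 0.1225] 79.9 med [ 0.3255 -0.1573  0.1031]
scene handle 48 [ 0.6229 -0.2144] [0.0218 0.0158] 77.5 med [ 0.6237 -0.2108  0.1047]
scene base 1546 [ 0.5264 -0.1973] [0.1919 0.3322] 89.8 med [ 0.5498 -0.1901  0.0108]
top slats 921 [0.621  0.2628] [0.1641 0.1753] 13.2 med [0.6399 0.2683 0.0636]
top plinth top 167 [0.5466 0.3032] [0.0508 0.0577] 10.6 med [0.5475 0.2959 0.0536]
top mat 1659 [0.5064 0.016 ] [0.1776 0.1177] 4.5 med [0.505  0.0163 0.0028]
top housing 1107 [ 0.3164 -0.1593] [0.1004 0.1199] 79.8 med [ 0.316  -0.1585  0.1042]
top handle 31 [ 0.6161 -0.212 ] [0.0164 0.0154] 79.7 med [ 0.6146 -0.211   0.1062]
top base 1473 [ 0.5308 -0.1989] [0.3386 0.1961] 0.4 med [ 0.5387 -0.1946  0.011 ]
```

View pics/crop0.png

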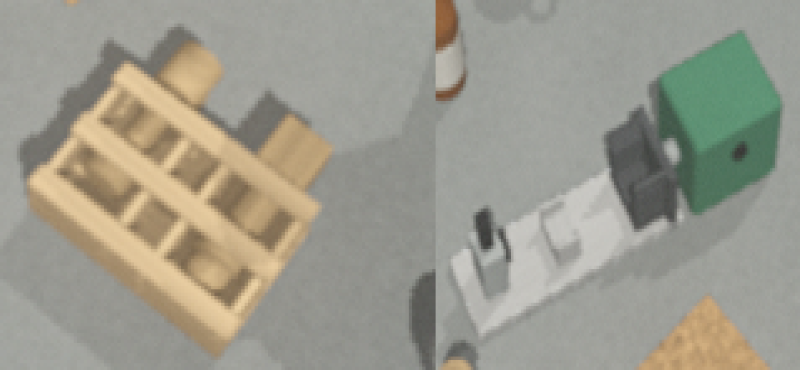

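The crop confirms it: the flat square plinth is at crop (290,145) and the round end at (190,75). I'll move above the plinth.

>>> drive_tool:
  steps:
    - [0.0918,-0.421,-0.069,0.06,0,0,-31]
    - [0.0918,-0.421,-0.069,0.06,0,0,-31]
    - [0.0918,-0.421,-0.069,0.06,0,0,-31]
    - [0.0918,-0.421,-0.069,0.06,0,0,-31]
    - [0.0918,-0.421,-0.069,0.06,0,0,-31]
    - [0.0918,-0.421,-0.069,0.06,0,0,-31]
    - [0.0918,-0.421,-0.069,0.06,0,0,-31]
    - [0.0918,-0.421,-0.069,0.06,0,0,-31]
    - [0.0918,-0.421,-0.069,0.06,0,0,-31]
    - [0.0918,-0.421,-0.069,0.06,0,0,-31]
    - [0.0918,-0.421,-0.069,0.06,0,0,-31]
    - [0.0918,-0.421,-0.069,0.06,0,0,-31]

```text
clock: 2.8
ee_pos: [0.5448, 0.2962, 0.1668]
ee_rot: [[-0.977, -0.211, -0.001], [-0.211, 0.977, 0.0], [0.001, 0.0, -1.0]]
wrist_force: [-0.6, 0.3, 0.2]
width: 1.001
grasp_force: 0.0
```

```bash
cat > c.py <<'E'
from h import *
import sys
p=snapshot("wrist");np.save("w.npy",p,allow_pickle=True);cv2.imwrite(f"pics/{sys.argv[1]}.png",p["frame"])
o=observe();print(o["ee_pos"],o["ee_rot"],"cam",p["origin"],np.array(p["orientation"])[:,2])
C=cloud(p);X,Y,Z=C[...,0],C[...,1],C[...,2]
tc=o["ee_pos"]
near=np.hypot(X-tc[0],Y-tc[1])<.12
for z0,z1 in ((.047,.0575),(.058,.07)):
    m=(near&(Z>z0)&(Z<z1)).astype(np.uint8)
    n,l,s,c=cv2.connectedComponentsWithStats(m)
    for i in range(1,n):
        if s[i,4]>400:
            q=C[l==i];r=cv2.minAreaRect(q[:,:2].astype(np.float32));print((z0,z1),s[i],np.round(r[0],4),np.round(r[1],4),round(r[2],1),np.median(q,0))
E
python3 c.py w1
```

```text
[0.5447 0.2965 0.1671] [[-0.9773 -0.2119 -0.0001]
 [-0.2119  0.9773  0.0003]
 [-0.      0.0003 -1.    ]] cam [0.4715 0.2795 0.3248] [ 0.2687  0.0572 -0.9615]
(0.047, 0.0575) [ 130  173   42   51 1829] [0.5646 0.1935] [0.0397 0.0302] 11.6 [0.5635 0.1948 0.0514]
(0.047, 0.0575) [ 251  174   56   66 3186] [0.5513 0.2931] [0.0534 0.0421] 12.1 [0.5465 0.2926 0.0539]
(0.058, 0.07) [ 132  237  199   50 4362] [0.5995 0.2668] [0.0413 0.1509] 12.5 [0.5874 0.2759 0.0639]
```

View pics/w1.png

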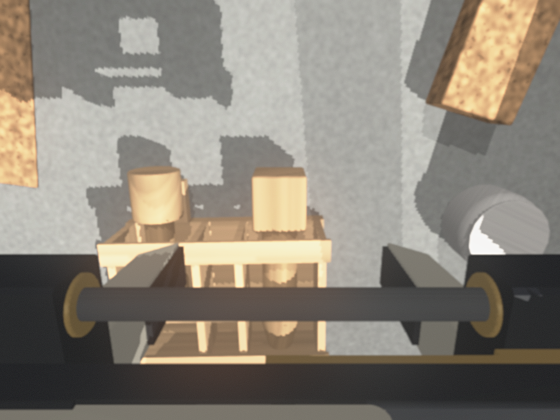

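The square plinth is in view at (279,199), at yaw 12°. I'll correct sideways by 4.7 mm, descend and close.

>>> drive_tool:
  steps:
    - [0.0918,-0.002,-0.005,0.02,0,0,0]
    - [0.0918,-0.002,-0.005,0.06,0,0,0]
    - [0.0918,-0.002,-0.005,0.09,0,0,0]
    - [0.0918,-0.002,-0.005,0.12,0,0,0]
    - [0.0918,-0.002,-0.005,0.14,0,0,0]
    - [0.0918,-0.002,-0.005,0.151,0,0,0]
    - [0.0918,-0.002,-0.005,0.151,0,0,0]
    - [0.035,-0.002,-0.005,0.151,0,0,0]
    - [0.035,-0.002,-0.005,0.151,0,0,0]
    - [0.035,-0.002,-0.005,0.151,0,0,0]
    - [0.035,-0.002,-0.005,0.151,0,0,0]
    - [0.035,-0.002,-0.005,0.151,0,0,0]

```text
clock: 4.05
ee_pos: [0.5489, 0.2912, 0.0162]
ee_rot: [[-0.978, -0.211, 0.001], [-0.211, 0.978, 0.0], [-0.001, 0.0, -1.0]]
wrist_force: [0.7, 0.6, -0.9]
width: 0.617
grasp_force: 0.0
```

>>> drive_tool:
  steps:
    - [0.035,0,0,0,0,0,0]
    - [0.035,0,0,0,0,0,0]
    - [0.035,0,0,0,0,0,0]
    - [0.035,0,0,0,0,0,0]
    - [0.035,0,0,0,0,0,0]

```text
clock: 4.55
ee_pos: [0.5486, 0.2913, 0.0158]
ee_rot: [[-0.978, -0.211, -0.0], [-0.211, 0.978, 0.0], [0.0, 0.0, -1.0]]
wrist_force: [-1.8, 0.4, 2.2]
width: 0.458
grasp_force: 29.7
```

>>> drive_tool:
  steps:
    - [0.035,0,0,-0.002,0,0,0]
    - [0.035,0.008,0,-0.002,0,0,0]
    - [0.035,0.02,0,-0.002,0,0,0]
    - [0.035,0.035,0,-0.002,0,0,0]
    - [0.035,0.05,0,-0.002,0,0,0]
    - [0.035,0.065,0,-0.002,0,0,0]
    - [0.035,0.08,0,-0.002,0,0,0]
    - [0.035,0.095,0,-0.002,0,0,0]
    - [0.035,0.11,0,-0.002,0,0,0]
    - [0.035,0.122,0,-0.002,0,0,0]
    - [0.035,0.13,0,-0.002,0,0,0]
    - [0.035,0.13,0,-0.01,0,0,0]

```text
clock: 5.75
ee_pos: [0.4197, 0.2632, 0.0252]
ee_rot: [[-0.977, -0.211, -0.003], [-0.211, 0.977, -0.001], [0.003, -0.001, -1.0]]
wrist_force: [0.6, -0.1, -1.4]
width: 0.46
grasp_force: 29.7
```

>>> drive_tool:
  steps:
    - [0.035,0,0,-0.03,0,0,0]
    - [0.035,0,-0.02,-0.06,0,0,0]
    - [0.035,0.01,-0.06,-0.06,0,0,3]
    - [0.035,0.015,-0.1,-0.06,0,0,5]
    - [0.035,0.021,-0.14,-0.06,0,0,7.5]
    - [0.035,0.021,-0.18,-0.06,0,0,7.5]
    - [0.035,0.021,-0.22,-0.06,0,0,7.5]
    - [0.035,0.021,-0.24,-0.05,0,0,7.5]
    - [0.035,0.021,-0.252,-0.03,0,0,7.5]
    - [0.035,0.021,-0.252,-0.01,0,0,7.5]
    - [0.035,0.021,-0.252,-0.01,0,0,7.5]

```text
clock: 6.85
ee_pos: [0.4533, 0.0125, 0.0345]
ee_rot: [[-0.997, -0.08, -0.003], [-0.08, 0.997, 0.001], [0.003, 0.001, -1.0]]
wrist_force: [-0.1, 0.7, -0.9]
width: 0.46
grasp_force: 29.7
```

```bash
cat > d.py <<'E'
from h import *
import sys
p=snapshot("scene");cv2.imwrite("pics/s2.png",p["frame"])
q=snapshot("wrist");cv2.imwrite("pics/w2.png",q["frame"])
cv2.imwrite("pics/m2.png",cv2.resize(np.hstack([p["frame"],q["frame"]]),(800,300)))
C=cloud(p);X,Y,Z=C[...,0],C[...,1],C[...,2]
for n,P in(("s",p),("w",q)):
    C=cloud(P);X,Y,Z=C[...,0],C[...,1],C[...,2]
    for x in np.arange(.40,.62,.01):
        m=(abs(X-x)<.003)&(abs(Y-.016)<.04)&(Z>.015)
        if m.sum()>5: print(n,round(x,3),m.sum(),np.round(np.percentile(Z[m],[50,95]),4))
E
python3 d.py
```

```text
s 0.4 75 [0.4838 0.4893]
s 0.41 18 [0.4008 0.4104]
s 0.42 23 [0.3847 0.3992]
s 0.43 61 [0.3837 0.3892]
s 0.44 102 [0.3881 0.3925]
s 0.45 113 [0.3918 0.3948]
s 0.46 157 [0.3912 0.3957]
s 0.47 167 [0.3875 0.3937]
s 0.48 373 [0.1572 0.3892]
s 0.49 435 [0.2728 0.382 ]
s 0.5 170 [0.3563 0.3743]
s 0.51 36 [0.0645 0.3622]
s 0.52 24 [0.0615 0.0663]
s 0.53 21 [0.0635 0.0679]
s 0.54 20 [0.0627 0.0705]
s 0.55 34 [0.0666 0.0734]
s 0.56 32 [0.0635 0.0689]
s 0.57 27 [0.0647 0.0701]
s 0.58 22 [0.0607 0.0654]
s 0.59 22 [0.0596 0.0626]
w 0.41 109 [0.1183 0.1248]
w 0.42 7969 [0.1225 0.1257]
w 0.43 24692 [0.1359 0.1457]
w 0.44 3510 [0.0736 0.113 ]
w 0.45 444 [0.0949 0.1048]
w 0.46 1618 [0.074  0.0861]
w 0.47 1295 [0.0737 0.0746]
```

View pics/m2.png

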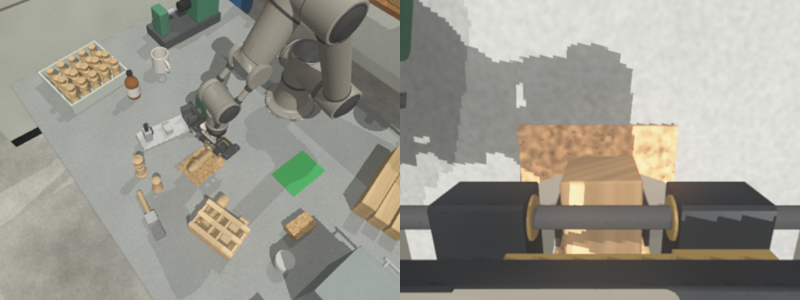

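The leg is level over the mat in both views: the scene half shows it at (207,160), and the wrist half shows the plinth at (600,205) over the cork. I'll lower it and release.

>>> drive_tool:
  steps:
    - [0.035,0,0,0.012,0,0,0]
    - [0.035,0,0,0.02,0,0,0]
    - [0.035,0,0,0.025,0,0,0]
    - [0.035,0,0,0.027,0,0,0]
    - [0.035,0,0,0.027,0,0,0]
    - [0.035,0,0,0.027,0,0,0]

```text
clock: 7.55
ee_pos: [0.4544, 0.0131, 0.009]
ee_rot: [[-0.997, -0.081, 0.0], [-0.081, 0.997, 0.0], [-0.0, -0.0, -1.0]]
wrist_force: [0.4, 0.5, -1.1]
width: 0.458
grasp_force: 29.7
```

>>> drive_tool:
  steps:
    - [0.035,0,0,0.002,0,0,0]
    - [0.035,0,0,0.002,0,0,0]
    - [0.06,0,0,0.002,0,0,0]
    - [0.09,0,0,0.002,0,0,0]
    - [0.09,0,0,0.002,0,0,0]
    - [0.09,0,0,0.002,0,0,0]
    - [0.09,0,0,0.002,0,0,0]
    - [0.09,0,0,0.002,0,0,0]
    - [0.09,0,0,-0.04,0,0,0]
    - [0.09,0,0,-0.09,0,0,0]
    - [0.09,0.03,0,-0.13,0,0,0]
    - [0.09,0.03,0,-0.14,0,0,0]

```text
clock: 8.75
ee_pos: [0.4234, 0.0106, 0.1522]
ee_rot: [[-0.997, -0.081, 0.004], [-0.081, 0.997, -0.001], [-0.004, -0.001, -1.0]]
wrist_force: [0.6, -0.4, -0.4]
width: 0.98
grasp_force: 0.0
```

```bash
cat > e.py <<'E'
from h import *
p=snapshot("wrist");cv2.imwrite("pics/w3.png",p["frame"]);q=snapshot("top")
o=observe();print(o["ee_pos"],o["ee_rot"].round(4).tolist())
for n,P in(("w",p),("t",q)):
    C=cloud(P);X,Y,Z=C[...,0],C[...,1],C[...,2]
    R=(X>.38)&(X<.66)&(abs(Y-.016)<.06)
    m=R&(Z>.038)&(Z<.055)
    N,l,s,c=cv2.connectedComponentsWithStats(m.astype(np.uint8))
    for i in range(1,N):
        if s[i,4]>60:
            r=cv2.minAreaRect(C[l==i][:,:2].astype(np.float32));print(n,s[i],np.round(r[0],4),np.round(r[1],4),round(r[2],1))
    m=R&(Z>.03)&(Z<.055)
    if m.sum()>100:
        pts=C[m][:,:2];print(n,"x range",np.percentile(pts[:,0],[.3,99.7]))
        for x in np.arange(.41,.6,.01):
            k=abs(pts[:,0]-x)<.003
            if k.sum()>10: print(round(x,3),np.percentile(pts[k,1],[2,98]).round(4),np.percentile(Z[m][k],95).round(4))
E
python3 e.py
```

```text
[0.4252 0.0105 0.1502] [[-0.9967, -0.0811, 0.0045], [-0.0811, 0.9967, -0.0006], [-0.0044, -0.0009, -1.0]]
w [ 255  211   55   76 3217] [0.4633 0.0122] [0.0651 0.0417] 5.6
w [267 322  37  33 766] [0.5447 0.021 ] [0.0328 0.031 ] 4.9
w x range [0.4298 0.5629]
0.43 [-0.0033  0.0292] 0.0453
0.44 [-0.01    0.0302] 0.0461
0.45 [-0.0086  0.0312] 0.0462
0.46 [-0.008   0.0323] 0.0462
0.47 [-0.0066  0.033 ] 0.0461
0.48 [0.0039 0.0274] 0.0394
0.49 [0.0022 0.0287] 0.0396
0.5 [0.0028 0.0298] 0.0353
0.53 [0.0105 0.032 ] 0.0397
0.54 [0.0051 0.0391] 0.0443
0.55 [0.0029 0.0399] 0.045
0.56 [0.008  0.0382] 0.0411
t [272 202   8  20  70] [0.5445 0.0251] [0.0659 0.0242] 2.0
t x range [0.5117 0.5896]
0.52 [0.0133 0.0357] 0.0438
0.53 [0.0134 0.0371] 0.0409
0.54 [0.0119 0.0432] 0.045
0.55 [0.0098 0.04  ] 0.0477
0.56 [0.0136 0.0404] 0.046
0.57 [0.0173 0.0417] 0.0408
0.58 [0.0219 0.0421] 0.0412
```

View pics/w3.png

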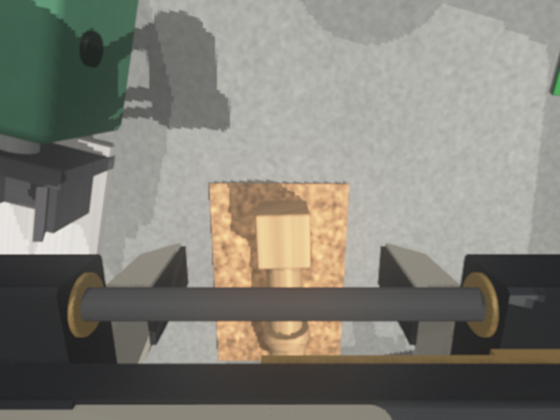

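The leg lies on the mat, plinth at (283,235), yaw about 5°. I'll regrip it on the barrel at leg x ≈ -10 mm.

>>> drive_tool:
  steps:
    - [0.09,-0.04,-0.001,0.02,0,0,-0.5]
    - [0.09,-0.075,-0.001,0.05,0,0,-0.5]
    - [0.09,-0.075,-0.001,0.08,0,0,-0.5]
    - [0.09,-0.075,-0.001,0.11,0,0,-0.5]
    - [0.09,-0.075,-0.001,0.13,0,0,-0.5]
    - [0.09,-0.075,-0.001,0.142,0,0,-0.5]
    - [0.02,-0.075,-0.001,0.143,0,0,-0.5]
    - [0.02,-0.075,-0.001,0.143,0,0,-0.5]
    - [0.02,-0.075,-0.001,0.143,0,0,-0.5]
    - [0.02,-0.075,-0.001,0.143,0,0,-0.5]
    - [0.02,-0.075,-0.001,0.143,0,0,-0.5]
    - [0.02,-0.075,-0.001,0.143,0,0,-0.5]

```text
clock: 10.05
ee_pos: [0.4992, 0.0157, 0.0059]
ee_rot: [[-0.996, -0.09, 0.0], [-0.09, 0.996, 0.0], [-0.0, 0.0, -1.0]]
wrist_force: [-0.2, -0.1, 0.5]
width: 0.507
grasp_force: 0.0
```

>>> drive_tool:
  steps:
    - [0.02,0,0,0,0,0,0]
    - [0.02,0,0,0,0,0,0]
    - [0.02,0,0,0,0,0,0]
    - [0.02,0,0,0,0,0,0]
    - [0.02,0,0,0,0,0,0]
    - [0.02,0,0,0,0,0,0]
    - [0.02,0,0,0,0,0,0]

```text
clock: 10.75
ee_pos: [0.4992, 0.0157, 0.0058]
ee_rot: [[-0.996, -0.09, 0.0], [-0.09, 0.996, 0.0], [-0.0, 0.0, -1.0]]
wrist_force: [0.8, 1.2, 1.4]
width: 0.319
grasp_force: 30.0
```

>>> drive_tool:
  steps:
    - [0.02,0,0,-0.01,0,0,0]
    - [0.02,0,0,-0.04,0,0,0]
    - [0.02,0.01,-0.02,-0.08,0,0,4]
    - [0.02,0.02,-0.04,-0.12,0,0,8]
    - [0.02,0.035,-0.07,-0.16,0,0,12]
    - [0.02,0.05,-0.09,-0.19,0,0,15]
    - [0.02,0.05,-0.09,-0.2,0,0,15]
    - [0.02,0.05,-0.09,-0.2,0,0,15]
    - [0.02,0.05,-0.09,-0.2,0,0,15]

```text
clock: 11.65
ee_pos: [0.457, -0.0777, 0.2049]
ee_rot: [[-0.985, 0.17, -0.001], [0.17, 0.985, 0.001], [0.001, 0.001, -1.0]]
wrist_force: [-0.4, 0.4, -0.6]
width: 0.318
grasp_force: 30.0
```

```bash
cat > f.py <<'E'
from h import *
p=snapshot("wrist");cv2.imwrite("pics/w4.png",p["frame"]);np.save("w4.npy",p,allow_pickle=True)
o=observe();print(o["ee_pos"],o["ee_rot"].round(4).tolist())
for k in ["nest","rest","clamp_handle","clamp_pad","stop"]:print(k,[(q["xy"],round(q["confidence"],2)) for q in spot_point(p,k)[:1]])
C=cloud(p);X,Y,Z=C[...,0],C[...,1],C[...,2]
# jig frame guess
a=np.radians(-10.1);u=np.array([np.cos(a),np.sin(a)]);n=np.array([-u[1],u[0]]);o0=np.array([.4875,-.190])
J=np.stack([(C[...,:2]-o0)@u,(C[...,:2]-o0)@n,Z],-1);np.save("J.npy",J)
def st(name,m):
    q=J[m]
    if len(q)>20:print(name,len(q),"x",np.percentile(q[:,0],[1,99]).round(4),"y",np.percentile(q[:,1],[1,99]).round(4),"z",np.median(q[:,2]).round(4))
x,y,z=J[...,0],J[...,1],J[...,2]
st("housing",(x<-.08)&(x>-.26)&(abs(y)<.09)&(z>.098)&(z<.112))
for x0 in np.arange(-.1,.12,.01):
    m=(abs(x-x0)<.003)&(abs(y)<.07)
    for a_,b_ in((.008,.016),(.026,.034),(.036,.048),(.058,.066),(.07,.09)): 
        st(f"{x0:.2f} {a_}",m&(z>a_)&(z<b_))
E
python3 f.py
```

```text
[ 0.4569 -0.0775  0.2044] [[-0.9855, 0.1696, -0.0023], [0.1696, 0.9855, 0.0011], [0.0025, 0.0007, -1.0]]
nest [([165.6, 170.7], 0.64)]
rest []
clamp_handle []
clamp_pad []
stop [([154.4, 153.3], 0.85)]
housing 17490 x [-0.1846 -0.1131] y [-0.0512  0.0439] z 0.1048
-0.10 0.008 197 x [-0.0995 -0.0972] y [-0.0493  0.0398] z 0.0119
-0.10 0.058 193 x [-0.1029 -0.097 ] y [-0.0143  0.0051] z 0.0618
-0.09 0.008 126 x [-0.093  -0.0878] y [-0.0482  0.0401] z 0.0119
-0.09 0.026 78 x [-0.0918 -0.0882] y [-0.049  0.04 ] z 0.0289
-0.09 0.036 135 x [-0.0918 -0.0878] y [-0.0488  0.0401] z 0.0433
-0.09 0.058 152 x [-0.0929 -0.0879] y [-0.0482  0.04  ] z 0.0626
-0.09 0.07 873 x [-0.0918 -0.0871] y [-0.0493  0.0399] z 0.0779
-0.08 0.07 556 x [-0.0828 -0.0772] y [-0.0486  0.0399] z 0.078
-0.07 0.008 71 x [-0.0725 -0.0674] y [0.0299 0.0401] z 0.0122
-0.07 0.026 258 x [-0.0722 -0.0672] y [-0.0279  0.0299] z 0.0302
-0.07 0.036 57 x [-0.0728 -0.0671] y [-0.0282  0.0299] z 0.0418
-0.07 0.058 75 x [-0.073  -0.0672] y [-0.0305  0.0297] z 0.0627
-0.07 0.07 207 x [-0.0729 -0.067 ] y [-0.0413  0.0313] z 0.0776
-0
[... 690 characters left out ...]

-0.04 0.026 148 x [-0.043  -0.0396] y [-0.0278  0.0299] z 0.03
-0.04 0.036 29 x [-0.0427 -0.0397] y [-0.0287  0.03  ] z 0.0411
-0.04 0.058 40 x [-0.0429 -0.0398] y [-0.0308  0.0301] z 0.0626
-0.04 0.07 104 x [-0.043  -0.0396] y [-0.0412  0.0312] z 0.0777
-0.03 0.008 396 x [-0.0329 -0.0271] y [-0.0441  0.0395] z 0.0122
-0.02 0.008 492 x [-0.0229 -0.017 ] y [-0.0488  0.0398] z 0.0122
-0.01 0.008 516 x [-0.0129 -0.0072] y [-0.0486  0.0395] z 0.0121
-0.00 0.008 485 x [-0.0029  0.003 ] y [-0.0487  0.0395] z 0.0122
0.01 0.008 496 x [0.007  0.0129] y [-0.0485  0.0393] z 0.0123
0.02 0.008 489 x [0.0171 0.0229] y [-0.0488  0.0396] z 0.0123
0.03 0.008 57 x [0.027  0.0278] y [-0.0487  0.0283] z 0.0118
```

View pics/w4.png

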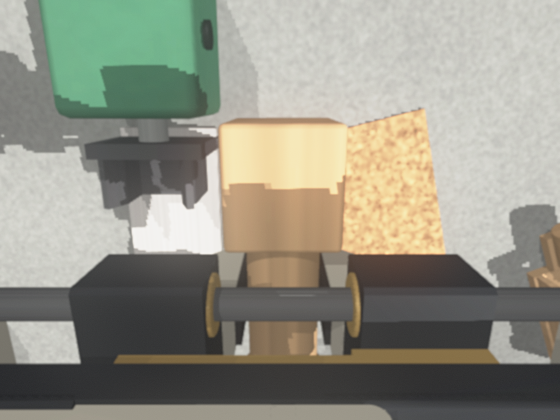

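The wrist view shows the nest at (155,175), the stop plate at (150,148), and the held plinth at (283,185), square to the tool. Next I'll measure the held leg in the same picture, so the calibration error cancels out.

```bash
cat > g.py <<'E'
from h import *
p=np.load("w4.npy",allow_pickle=True).item();C=cloud(p);o=observe()
L=(C-o["ee_pos"])@o["ee_rot"]   # tool axes
v,u=np.mgrid[:420,:560]
m=(u>215)&(u<350)&(v>118)&(v<252)&(abs(L[...,2]+.02)<.06)
q=L[m];print(len(q),np.percentile(q[:,2],[1,5,25,50,75,95,99]))
top=m&(abs(L[...,2]-np.nanpercentile(q[:,2],40))<.004)
q=L[top];print("top z",np.median(q[:,2]));A=np.c_[q[:,:2],np.ones(len(q))];print("plane",np.linalg.lstsq(A,q[:,2],rcond=None)[0])
for x in np.arange(.02,.085,.005):
    k=abs(q[:,0]-x)<.0015
    if k.sum()>20:print(round(x,3),k.sum(),np.percentile(q[k,1],[1,99]).round(4),q[k,1].min(),q[k,1].max())
print("x",np.percentile(q[:,0],[.2,99.8]))
r=cv2.minAreaRect(q[:,:2].astype(np.float32));print(r)
E
python3 g.py
```

```text
16410 [-0.0406 -0.0402 -0.0396 -0.0392 -0.0387 -0.0378 -0.0211]
top z -0.03918784377621368
plane [ 0.0046  0.0004 -0.0394]
0.025 656 [-0.0217  0.0187] -0.022431199523907944 0.019168336844813713
0.03 983 [-0.0216  0.0189] -0.02219245872110053 0.019657125799607236
0.035 1000 [-0.0217  0.019 ] -0.02243519844846185 0.019750970601169926
0.04 1029 [-0.0216  0.0188] -0.022428074200336795 0.019437216546317467
0.045 1074 [-0.0216  0.0189] -0.022226262824255577 0.019602534571698013
0.05 1109 [-0.0218  0.0189] -0.0224095207144082 0.019784935049106757
0.055 1158 [-0.0218  0.0189] -0.022373620429368343 0.01947474288105024
0.06 1176 [-0.0217  0.0189] -0.022500235282371606 0.019637055801447333
0.065 1262 [-0.0216  0.0189] -0.02229952770365646 0.019689259560522518
x [0.0243 0.0682]
((0.046041034162044525, -0.0014184173196554184), (0.04243755713105202, 0.044451095163822174), 89.78636932373047)
```

>>> drive_tool:
  steps:
    - [0.02,-0.02,-0.04,0,0,0,0.4]
    - [0.02,-0.042,-0.08,0,0,0,0.4]
    - [0.02,-0.042,-0.105,0.02,0,0,0.4]
    - [0.02,-0.042,-0.109,0.05,0,0,0.4]
    - [0.02,-0.042,-0.109,0.08,0,0,0.4]
    - [0.02,-0.042,-0.109,0.1,0,0,0.4]
    - [0.02,-0.042,-0.109,0.11,0,0,0.4]
    - [0.02,-0.042,-0.109,0.11,0,0,0.4]
    - [0.02,-0.042,-0.109,0.11,0,0,0.4]
    - [0.02,-0.042,-0.109,0.11,0,0,0.4]

```text
clock: 12.95
ee_pos: [0.481, -0.1933, 0.0969]
ee_rot: [[-0.984, 0.177, 0.002], [0.177, 0.984, -0.001], [-0.002, -0.001, -1.0]]
wrist_force: [-0.3, -0.1, -0.4]
width: 0.315
grasp_force: 30.0
```

```bash
cat > i.py <<'E'
from h import *
p=snapshot("wrist");cv2.imwrite("pics/w5.png",p["frame"]);C=cloud(p);o=observe();print(o["ee_pos"],o["ee_rot"].round(4).tolist(),o["wrist_force"])
L=(C-o["ee_pos"])@o["ee_rot"];x,y,z=L[...,0],L[...,1],L[...,2];W=C[...,2]
def st(name,m):
    q=L[m]
    if len(q)>15:print(name,len(q),"x",np.percentile(q[:,0],[.5,99.5]).round(4),"y",np.percentile(q[:,1],[.5,99.5]).round(4),"ymid",(np.percentile(q[:,1],[.5,99.5]).sum()/2).round(4))
st("plinth",(abs(z+.0392)<.004)&(x>.02)&(x<.08)&(abs(y)<.04))
for x0 in np.arange(.03,.10,.01):
    st(f"flare/plate {x0:.2f}",(abs(x-x0)<.004)&(abs(y)<.07)&(W>.07)&(W<.083))
st("plate",(abs(y)<.06)&(W>.076)&(W<.081)&(x>.07)&(x<.11))
for x0 in (-.03,-.01,.01,.02):st(f"base {x0}",(abs(x-x0)<.004)&(abs(y)<.06)&(W>.005)&(W<.016))
E
python3 i.py
```

```text
[ 0.4809 -0.1933  0.0969] [[-0.9841, 0.1775, 0.0021], [0.1775, 0.9841, -0.0011], [-0.0022, -0.0008, -1.0]] [ 0.0381  0.3468 -1.1496]
plinth 16076 x [0.0237 0.0678] y [-0.0221  0.0191] ymid -0.0015
flare/plate 0.04 388 x [0.036 0.044] y [-0.0372  0.0361] ymid -0.0005
flare/plate 0.05 408 x [0.046 0.054] y [-0.0372  0.0361] ymid -0.0005
flare/plate 0.06 431 x [0.0561 0.0639] y [-0.0372  0.0361] ymid -0.0006
flare/plate 0.07 822 x [0.066  0.0736] y [-0.0373  0.036 ] ymid -0.0006
flare/plate 0.08 3521 x [0.0762 0.0838] y [-0.0452  0.0439] ymid -0.0006
plate 6109 x [0.0705 0.1062] y [-0.0452  0.0439] ymid -0.0006
base -0.03 19 x [-0.029  -0.0263] y [-0.0449  0.0447] ymid -0.0001
base -0.01 81 x [-0.0139 -0.0061] y [-0.0454  0.0447] ymid -0.0004
base 0.01 82 x [0.0061 0.0138] y [-0.0454  0.0441] ymid -0.0006
base 0.02 28 x [0.0161 0.0189] y [-0.0448  0.0444] ymid -0.0002
```

View pics/w5.png

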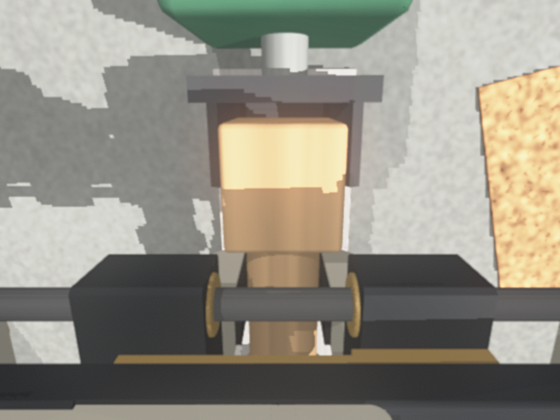

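The nest flare frames the plinth evenly, with walls at columns 213 and 355 and the plinth at 220–347. I'll shift 1 mm in tool y and 1.5 mm towards the stop, then descend.

>>> drive_tool:
  steps:
    - [0.02,0.001,0.001,0.005,0,0,0]
    - [0.02,0.0015,0.001,0.02,0,0,0]
    - [0.02,0.0015,0.001,0.03,0,0,0]
    - [0.02,0.0015,0.001,0.038,0,0,0]
    - [0.02,0.0015,0.001,0.046,0,0,0]
    - [0.02,0.0015,0.001,0.052,0,0,0]
    - [0.02,0.0015,0.001,0.057,0,0,0]
    - [0.02,0.0015,0.001,0.06,0,0,0]
    - [0.02,0.0015,0.001,0.06,0,0,0]

```text
clock: 13.9
ee_pos: [0.4788, -0.1917, 0.0354]
ee_rot: [[-0.984, 0.178, -0.0], [0.178, 0.984, 0.0], [0.0, 0.0, -1.0]]
wrist_force: [1.0, -0.5, 0.2]
width: 0.317
grasp_force: 30.0
```

>>> drive_tool:
  steps:
    - [0.02,0,0,0.001,0,0,0]
    - [0.02,0,0,0.002,0,0,0]
    - [0.02,0,0,0.0025,0,0,0]
    - [0.02,0,0,0.0025,0,0,0]

```text
clock: 14.3
ee_pos: [0.4789, -0.1918, 0.0332]
ee_rot: [[-0.984, 0.178, 0.0], [0.178, 0.984, 0.0], [-0.0, 0.0, -1.0]]
wrist_force: [0.2, 0.0, -0.9]
width: 0.313
grasp_force: 30.0
```

>>> drive_tool:
  steps:
    - [0.02,0,0,0.0008,0,0,0]
    - [0.02,0,0,0.0012,0,0,0]
    - [0.04,0,0,0.0012,0,0,0]
    - [0.06,0,0,0.001,0,0,0]
    - [0.07,0,0,0.001,0,0,0]
    - [0.07,0,0,0.001,0,0,0]
    - [0.07,0,0,0.001,0,0,0]
    - [0.07,0,0,-0.03,0,0,0]
    - [0.07,0,0,-0.07,0,0,0]
    - [0.07,0,0,-0.11,0,0,0]
    - [0.07,0,0,-0.13,0,0,0]
    - [0.07,0,0,-0.13,0,0,0]

```text
clock: 15.5
ee_pos: [0.4804, -0.1926, 0.1664]
ee_rot: [[-0.984, 0.178, 0.006], [0.178, 0.984, -0.003], [-0.006, -0.002, -1.0]]
wrist_force: [-0.3, 0.2, 0.6]
width: 0.762
grasp_force: 0.0
```

```bash
cat > k.py <<'E'
from h import *
o=observe();print(o["ee_pos"],o["ee_rot"].round(4).tolist())
a=np.radians(-10.2);u=np.array([np.cos(a),np.sin(a)]);n=np.array([-u[1],u[0]]);Jo=np.array([.4867,-.1944])
W=snapshot("wrist");S=snapshot("scene");T=snapshot("top")
cv2.imwrite("pics/m6.png",cv2.resize(np.hstack([W["frame"],cv2.resize(S["frame"][100:240,170:357],(560,420),interpolation=3)]),(800,300)))
for nm,p in(("w",W),("s",S),("t",T)):
    C=cloud(p);x=(C[...,:2]-Jo)@u;y=(C[...,:2]-Jo)@n;z=C[...,2]
    m=(x>-.09)&(x<.16)&(abs(y)<.03)
    def st(k,b):
        b=b&m
        if b.sum()>8:print(nm,k,b.sum(),"x",np.percentile(x[b],[1,99]).round(4),"y",np.percentile(y[b],[1,99]).round(4),"z",np.percentile(z[b],[5,50,95]).round(4))
    st("handle",(z>.1)&(z<.115)&(x>.1)); st("carriage",(z>.06)&(z<.08)&(x>.09))
    st("plinthtop",(z>.066)&(z<.0755)&(x<-.03)&(abs(y)<.019)); st("collar",(z>.067)&(z<.077)&(x>.02)&(x<.06)); st("taper",(z>.055)&(z<.067)&(x>.06)&(x<.09))
E
python3 k.py
```

```text
[ 0.4804 -0.1926  0.1664] [[-0.9841, 0.1776, 0.0058], [0.1776, 0.9841, -0.0033], [-0.0063, -0.0022, -1.0]]
w carriage 681 x [0.1096 0.1199] y [-0.0193  0.0188] z [0.0607 0.0655 0.0697]
w plinthtop 3695 x [-0.0758 -0.0319] y [-0.0187  0.0186] z [0.0707 0.072  0.0731]
w collar 708 x [0.0336 0.0577] y [-0.0131  0.0128] z [0.0672 0.0695 0.0721]
w taper 23 x [0.0601 0.0639] y [-0.0155  0.0145] z [0.0561 0.0598 0.0634]
s handle 37 x [0.1296 0.1443] y [-0.0054  0.0135] z [0.1012 0.1059 0.1094]
s carriage 124 x [0.1145 0.1522] y [-0.0135  0.0249] z [0.0615 0.0687 0.0753]
s plinthtop 156 x [-0.0878 -0.0309] y [-0.0184  0.0185] z [0.0673 0.0707 0.0745]
s collar 36 x [0.0251 0.0575] y [-0.0057  0.0214] z [0.0674 0.0687 0.0737]
s taper 77 x [0.0604 0.0878] y [-0.0105  0.0196] z [0.0558 0.061  0.0659]
t handle 22 x [0.1262 0.1383] y [-0.0028  0.014 ] z [0.1027 0.1075 0.111 ]
t carriage 42 x [0.1169 0.1455] y [-0.0148  0.0245] z [0.0642 0.0709 0.0761]
t plinthtop 108 x [-0.0763 -0.0334] y [-0.0155  0.0189] z [0.0665 0.071  0.0748]
```

View pics/m6.png

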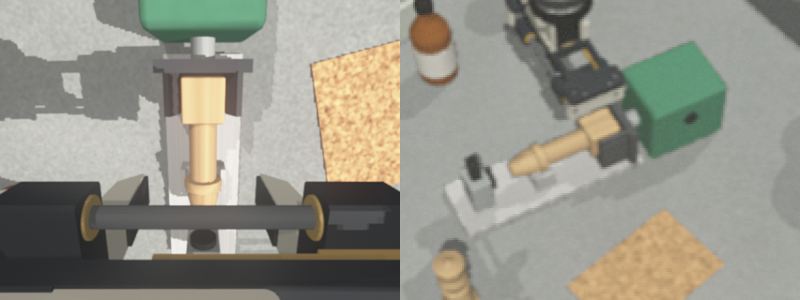

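The leg is seated: wrist half with the plinth in the nest at (203,100), scene half with the leg lying from (605,125) to (520,160). The plinth top is at 72 mm and the end is 4 mm short of the stop, which is allowed. Now the clamp handle: I'll pass over it for a view.

>>> drive_tool:
  steps:
    - [0.06,-0.04,0,0,0,0,0]
    - [0.06,-0.08,0,0,0,0,0]
    - [0.06,-0.12,0,0,0,0,0]
    - [0.06,-0.15,0,0,0,0,0]
    - [0.06,-0.17,0,0,0,0,0]
    - [0.06,-0.17,0,0,0,0,0]
    - [0.06,-0.17,0,0,0,0,0]

```text
clock: 16.35
ee_pos: [0.6451, -0.2215, 0.1609]
ee_rot: [[-0.984, 0.178, -0.004], [0.178, 0.984, 0.002], [0.004, 0.001, -1.0]]
wrist_force: [-0.6, -0.2, -0.1]
width: 0.653
grasp_force: 0.0
```

```bash
cat > l.py <<'E'
from h import *
p=snapshot("wrist");cv2.imwrite("pics/w7.png",p["frame"]);C=cloud(p);o=observe();print(o["ee_pos"],o["ee_rot"].round(4).tolist())
L=(C-o["ee_pos"])@o["ee_rot"];x,y=L[...,0],L[...,1];Z=C[...,2]
def st(k,b):
    if b.sum()>8:print(k,b.sum(),"x",np.percentile(x[b],[1,50,99]).round(4),"y",np.percentile(y[b],[1,99]).round(4),"z",np.percentile(Z[b],[5,50,95]).round(4))
b=(x>-.02)&(x<.1)&(abs(y)<.026)
st("handle top",b&(Z>.105)&(Z<.112));st("handle",b&(Z>.08)&(Z<.112));st("carr",b&(Z>.069)&(Z<.074));st("pad etc",b&(Z>.03)&(Z<.068))
st("plate",(x>.2)&(x<.28)&(abs(y)<.06)&(Z>.076)&(Z<.081))
E
python3 l.py
```

```text
[ 0.6448 -0.2216  0.1617] [[-0.9841, 0.1778, -0.003], [0.1778, 0.9841, 0.0014], [0.0032, 0.0008, -1.0]]
handle top 738 x [0.0199 0.0276 0.0348] y [-0.01    0.0072] z [0.106  0.1076 0.1089]
handle 940 x [0.0199 0.0296 0.0351] y [-0.0101  0.0072] z [0.0864 0.1073 0.1088]
carr 1538 x [0.0127 0.0318 0.0417] y [-0.0209  0.0181] z [0.0697 0.0709 0.0721]
pad etc 2278 x [0.0416 0.0835 0.0997] y [-0.0178  0.0147] z [0.053  0.0627 0.0668]
```

>>> drive_tool:
  steps:
    - [0.06,0.0275,-0.0015,0,0,0,0]
    - [0.06,0.0275,-0.0015,0.02,0,0,0]
    - [0.06,0.0275,-0.0015,0.05,0,0,0]
    - [0.06,0.0275,-0.0015,0.07,0,0,0]
    - [0.06,0.0275,-0.0015,0.083,0,0,0]
    - [0.06,0.0275,-0.0015,0.084,0,0,0]
    - [0.005,0.0275,-0.0015,0.084,0,0,0]
    - [0.005,0.0275,-0.0015,0.084,0,0,0]
    - [0.005,0.0275,-0.0015,0.084,0,0,0]
    - [0.005,0.0275,-0.0015,0.084,0,0,0]
    - [0.005,0.0275,-0.0015,0.084,0,0,0]
    - [0.005,0.0275,-0.0015,0.084,0,0,0]

```text
clock: 17.6
ee_pos: [0.6193, -0.2167, 0.0795]
ee_rot: [[-0.984, 0.178, 0.001], [0.178, 0.984, 0.003], [-0.0, 0.003, -1.0]]
wrist_force: [-0.5, 0.8, 1.6]
width: 0.194
grasp_force: 30.0
```

>>> drive_tool:
  steps:
    - [0.005,0,0,0,0,0,0]
    - [0.005,0,0,0,0,0,0]
    - [0.005,0,0,0,0,0,0]
    - [0.005,0,0,0,0,0,0]

```text
clock: 18.0
ee_pos: [0.6193, -0.2167, 0.0795]
ee_rot: [[-0.984, 0.177, 0.001], [0.177, 0.984, 0.002], [-0.0, 0.002, -1.0]]
wrist_force: [0.5, 6.0, 3.1]
width: 0.196
grasp_force: 30.0
```

>>> drive_tool:
  steps:
    - [0.005,0.004,0,0,0,0,0]
    - [0.005,0.009,0,0,0,0,0]
    - [0.005,0.014,0,0,0,0,0]
    - [0.005,0.018,0,0,0,0,0]
    - [0.005,0.022,0,0,0,0,0]
    - [0.005,0.025,0,0,0,0,0]
    - [0.005,0.027,0,0,0,0,0]

```text
clock: 18.7
ee_pos: [0.5935, -0.2122, 0.0795]
ee_rot: [[-0.984, 0.177, 0.003], [0.177, 0.984, 0.002], [-0.002, 0.002, -1.0]]
wrist_force: [4.8, 5.3, 0.0]
width: 0.19
grasp_force: 30.0
```

>>> drive_tool:
  steps:
    - [0.005,0.001,0,0,0,0,0]
    - [0.005,0.002,0,0,0,0,0]
    - [0.005,0.002,0,0,0,0,0]

```text
clock: 19.0
ee_pos: [0.5917, -0.2119, 0.0795]
ee_rot: [[-0.984, 0.177, 0.003], [0.177, 0.984, 0.002], [-0.003, 0.002, -1.0]]
wrist_force: [5.2, 5.7, -1.1]
width: 0.193
grasp_force: 30.0
```

>>> drive_tool:
  steps:
    - [0.005,0.001,0,0,0,0,0]
    - [0.005,0.0015,0,0,0,0,0]
    - [0.005,0.0015,0,0,0,0,0]

```text
clock: 19.3
ee_pos: [0.5904, -0.2116, 0.0795]
ee_rot: [[-0.984, 0.177, 0.003], [0.177, 0.984, 0.002], [-0.003, 0.002, -1.0]]
wrist_force: [4.8, 5.6, -0.2]
width: 0.194
grasp_force: 30.0
```

>>> drive_tool:
  steps:
    - [0.005,0.0005,0,0,0,0,0]
    - [0.005,0.001,0,0,0,0,0]
    - [0.005,0.001,0,0,0,0,0]

```text
clock: 19.6
ee_pos: [0.5897, -0.2115, 0.0796]
ee_rot: [[-0.984, 0.177, 0.004], [0.177, 0.984, 0.001], [-0.004, 0.002, -1.0]]
wrist_force: [7.3, 6.1, -1.9]
width: 0.194
grasp_force: 30.0
```

>>> drive_tool:
  steps:
    - [0.005,0.001,0,0,0,0,0]
    - [0.005,0.0015,0,0,0,0,0]
    - [0.005,0.0015,0,0,0,0,0]

```text
clock: 19.9
ee_pos: [0.5896, -0.2115, 0.0796]
ee_rot: [[-0.984, 0.178, 0.007], [0.178, 0.984, 0.001], [-0.007, 0.002, -1.0]]
wrist_force: [12.7, 4.5, -5.6]
width: 0.193
grasp_force: 30.0
```

>>> drive_tool:
  steps:
    - [0.005,0.001,0,0,0,0,0]
    - [0.005,0.0015,0,0,0,0,0]
    - [0.005,0.0015,0,0,0,0,0]

```text
clock: 20.2
ee_pos: [0.5896, -0.2115, 0.0796]
ee_rot: [[-0.984, 0.178, 0.01], [0.178, 0.984, -0.0], [-0.01, 0.002, -1.0]]
wrist_force: [18.3, 3.9, -8.3]
width: 0.197
grasp_force: 30.0
```

The clamp is firmly home at 18 N with no more travel. I'll open while still pressing, then rise.

>>> drive_tool:
  steps:
    - [0.03,0,0,0,0,0,0]
    - [0.06,0,0,0,0,0,0]
    - [0.06,0,0,0,0,0,0]
    - [0.06,0,0,0,0,0,0]
    - [0.06,0,0,-0.03,0,0,0]
    - [0.06,0,0,-0.07,0,0,0]
    - [0.06,0,0,-0.11,0,0,0]
    - [0.06,-0.03,0,-0.14,0,0,0]
    - [0.06,-0.03,0,-0.14,0,0,0]
    - [0.06,-0.03,0,-0.14,0,0,0]

```text
clock: 21.2
ee_pos: [0.6144, -0.2179, 0.2193]
ee_rot: [[-0.984, 0.178, 0.001], [0.178, 0.984, -0.0], [-0.001, -0.0, -1.0]]
wrist_force: [0.1, 1.3, -0.3]
width: 0.656
grasp_force: 0.0
```

```bash
cat > n.py <<'E'
from h import *
o=observe();print(o["ee_pos"])
Jo=np.array([.4867,-.1944]);a=np.radians(-10.2);u=np.array([np.cos(a),np.sin(a)]);n=np.array([-u[1],u[0]])
W=snapshot("wrist");S=snapshot("scene")
cv2.imwrite("pics/m8.png",cv2.resize(np.hstack([W["frame"],S["frame"]]),(800,300)))
C=cloud(W);x=(C[...,:2]-Jo)@u;y=(C[...,:2]-Jo)@n;z=C[...,2]
def st(k,b):
    b=b&(abs(y)<.03)
    if b.sum()>8:print(k,b.sum(),"x",np.percentile(x[b],[1,99]).round(4),"y",np.percentile(y[b],[1,99]).round(4),"z",np.median(z[b]).round(4))
st("handle",(z>.105)&(z<.112)&(x>.08)&(x<.14));st("carr",(z>.0695)&(z<.0735)&(x>.08)&(x<.14));st("plinth",(z>.068)&(z<.076)&(x<-.03)&(x>-.09)&(abs(y)<.019));st("collar",(z>.068)&(z<.076)&(x>.02)&(x<.06))
E
python3 n.py
```

```text
[ 0.6144 -0.2179  0.2193]
handle 476 x [0.0955 0.1104] y [-0.0085  0.0087] z 0.1076
carr 1013 x [0.0885 0.1179] y [-0.0195  0.0192] z 0.071
collar 533 x [0.0307 0.0552] y [-0.0118  0.011 ] z 0.0703
```

View pics/m8.png

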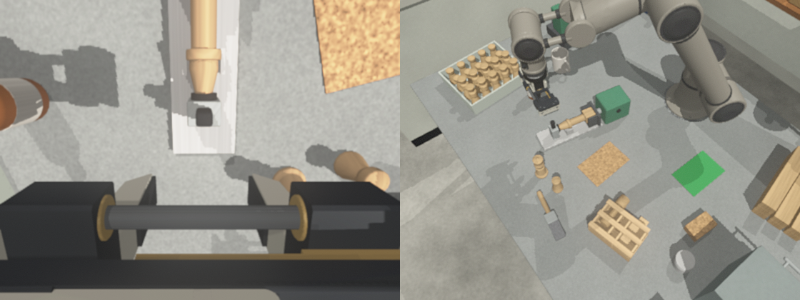

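The pad sits against the round end at wrist (204,95). The handle is at jig x = 103 mm, so the pad face is at 80 mm (home), and the scene half shows the other things where they were. I'll hand the job in.

```bash
python3 -c "
from station import *
print(sign_off())"
```

```text
the job is handed in; nothing more can be done
None
```

The square-ended leg was drawn from the rack, laid down and released on the cork mat, then regripped by its barrel and laid in the jig; the clamp pushed it home against the stop, nothing else was seen to have moved, and the job was handed in at about 21 s.

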